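# Open the ash sauna box by easing its sliding lid over the stop lip

### The job

The soapstones were put away damp, so open the ash box to let them air: raise the end of the sliding lid that carries the pull until it clears the stop lip, slide the lid out of its grooves, and lay it flat on the ledge, clear of the box, with its pull upwards. Do not force it: the box is loose and must stay standing where it is, not dragged or tipped. Carry the lid down to the ledge rather than dropping it, let go, and leave the other things on the ledge where they are.

Things in the scene. Friction and masses are not known exactly. Their poses are not given: they have to be found in the camera images.
- box: Loose ash (light wood) box, 220 mm along x, 120 mm along y, 80 to 87 mm high, about 1.85 kg with two soapstone blocks inside, on rubber feet; it slides on the ledge (at some 10 to 25 N) if the lid is pulled against the lip or jams. Origin: centre of underside, z up. The lid comes out over the low -x end. Inside the frame: rear bar at x = +100 mm, side cheeks 100 mm apart
- box_seat (a point): point on the lid's seat (62 mm above the box's underside) at the inner foot of the stop lip, box x = -98 mm; axes as the box's. Lip (12 mm thick, box x = -110 to -98) and groove roofs belong to one keeper frame, screwed on over a seal at a fixed height that differs from box to box: the lip's top is 3 to 10 mm above the seat, the roofs' underside 11.3 to 18.3 mm. No pose tells it; it can be felt
- lid: Loose ash lid in the grooves, board 190 mm along x, 96 mm along y, 7 mm thick, 0.1 to 0.18 kg. Origin: centre of underside, z up, x as the box's, 1 to 5 mm of play behind its tail. The pull stands on top, 65 mm from the centre towards -x: a bar 16 mm along x, 50 mm along y, 32 mm high, upright faces. Raised level, the board meets the groove roofs 1.3 mm above the lip; tilted there is more room
- lid_pull (a point): point in the middle of the lid's pull, 22 mm above the lid's top face and 10 mm below the pull's top; axes as the lid's
- lid_front (a point): middle of the lower edge of the lid's front end (near the pull); axes as the lid's. Tilted about its tail edge, this end clears the lip at 3 to 10 mm (0.016 to 0.053 rad); the lid's top meets the front ends of the roofs at 5 mm with the 3 mm lip, at 13 mm with the 10 mm lip (0.026 to 0.068 rad). Just under that touch it runs free; pushed up harder, it jams and takes the box along
- lid_tail (a point): middle of the lower edge of the lid's tail end (far from the pull), resting on the seat; axes as the lid's. The roofs cover the lid's long edges, 8 mm each side, at box x = -67 to +100 mm. Slid along its own tilted plane the lid keeps its clearances to lip and roofs; after some 170 mm of travel the tail is out from under the roofs and the lid can be lifted away
- headrest: bystander: slatted ash sauna headrest block, 150 x 270 x 97 mm; origin: centre of its underside
- bucket: bystander: empty copper-toned aluminium bucket, 230 mm across, 210 mm high; origin: centre of its underside
- bottle: bystander: closed glass bottle with cork stopper, 72 mm across, 230 mm high; origin: centre of its underside
- squeegee: bystander: black plastic shower squeegee lying flat, blade 204 mm, about 205 mm long, 26 mm high; origin: on the ledge under its handle, blade towards its +x
- timer: bystander: sauna sand timer, 76 mm across, 160 mm high; origin: centre of its underside
- dish: bystander: slatted wooden soap dish with a bar of soap, 130 x 85 x 44 mm; origin: centre of its underside
- ladle: bystander: sauna ladle lying flat, about 395 mm long along its x, copper bowl at +x (90 mm across, 45 mm high); origin: on the ledge near its middle
There are look-alikes about, which are no part of the job. Leave any green look-alike of the lid alone.

How it is judged (in metres and radians):
On the way, in this order (a step that is already met when the one before it is completed fails the run):
1. the lid's pull end has been raised and has come out over the stop lip while its tail is still in the grooves (x of lid_front in the frame of box below -0.105 m and z of lid_front in the frame of box above 0.0645 m and x of lid_tail in the frame of box above 0.01 m and z of lid_tail in the frame of box below 0.072 m), for 0.05 s.
2. the lid has slid clear of the grooves (x of lid_tail in the frame of box below -0.07 m), for 0.05 s.
At the end, for the whole second after the job is handed in: The lid lies at rest flat on the ledge (underside within 5 mm of it, tilt below 0.05 rad), pull upwards, not touching the box; the box stands upright within 20 mm of where it was (height (world z) of lid between -0.004 and 0.005 m and angle between each of lid, box's own z axis and vertical below 0.05 rad and linear speed of each of lid, box below 0.02 m/s and contact force between lid and box below 0.2 N and distance of box from where it was at the start of the episode below 0.02 m).
It fails at once if the box is dragged more than 20 mm or tipped more than 0.12 rad (distance of box from where it was at the start of the episode above 0.02 m or angle between box's own z axis and vertical above 0.12 rad).
It fails at once if the lid is dropped: falls free, touching nothing, more than 15 mm above the ledge (x of lid_tail in the frame of box below -0.07 m and height (world z) of lid above 0.015 m and contact force between lid and anything else below 0.01 N).
It fails at once if another thing on the ledge is pushed more than 25 mm (distance of any of headrest, bucket, bottle, squeegee, timer, dish, ladle from where it was at the start of the episode above 0.025 m).
It also fails if it takes over 54 s, if anything falls off the work surface, if the arm or the gripper's body presses on something with over 40 N, if the wrist force passes 120 N, or if a joint passes its speed limit or range.

### The arm

A 6-joint arm with a two-finger parallel gripper is mounted at the origin on the work surface. World frame = base frame: x ahead of the robot, y to its left, z up, the work surface at z = 0. Lengths are in mm, angles in rad, forces in N, time in s.
With the tool pointing down it reaches from about 400 to 925 mm from the base axis. Payload 12.5 kg.
Tool frame: the origin (TCP) lies midway between the tips of the shut fingers; the grasp point (between the pads) lies 19 mm behind it; z points along the fingers, y is the line along which they close (so a half turn about z gives the same grasp; the last joint's range is limited). The gripper opens to 95 mm and grips with 3 to 60 N. Pads are 20 mm wide; open, the fingers measure 119 mm over their backs; the gripper's body (75 mm by 180 mm) begins 59 mm behind the grasp point.
Start: joints at [-1.416, 0.491, 1.559, -0, 1.092, -0.106], TCP at [161.181, -603.879, 194.161] pointing down, gripper open.
Joint ranges: [-3.1, 3.1], [-0.84, 2.19], [0.05, 2.79], [-1.13, 4.28], [0.06, 2.93], [-2.69, 2.69]. Speed limits (rad/s): [2.22, 2.22, 2.79, 3.14, 3.14, 3.14].

### API

Orientations are given as [roll, pitch, yaw] about the fixed x, y, z axes, in that order (R = Rz(yaw) Ry(pitch) Rx(roll)).
In Python, from cell import env gives the robot as it stands.
- The arm moves only by the tool arm_command, never from a script. Its argument "targets" is a list of rows, each a list of 5 numbers: the shift along the tool's x, y, z in mm, then the turn about the tool's z in degrees, then the opening, from 0 (shut) to 1 (fully open). In form: [[tx, ty, tz, roll, fingers], ...]. A call has 1 to 5 rows; each row is the pose to reach, as a shift and turn from the pose commanded when the call began, along the tool's axes at that moment; what a row does not reach only later rows make up. A row lasts 1/10 s, in which the tool goes at most 50 mm and 8.59 degrees, less where a joint would pass 70% of its speed; a pose out of reach is approached as far as the arm can. A call with a gripper value outside its range is refused whole. The fingers move at their own pace and stop on an object; the grip force is fixed at half the most. Time passes only in rows, so rows that repeat a pose let the fingers close. It gives the time, the measured TCP pose, the force, the opening and the grip force at its end, in the units of the state.
- env.state(): the state, without advancing time (a new reading comes with each control period).
- env.read_camera(name): name is "side" or "top" or "wrist"; returns a dict with "frame" (400x640x3 uint8, red, green, blue), "vertical_fov" (degrees; the focal length in pixels is half the picture's height over the tangent of half this angle, whatever the lens; pixels are square), "cx", "cy" (the principal point, pixels), "k1" (the pictures are not rectified: a ray, as slopes to the right and down, at radius r is drawn at 1 + k1 r^2 times it, then the intrinsics apply), "world_from_camera" (4x4, takes a point from camera to world coordinates); the wrist camera has in their place "hand_eye" (4x4, takes a point from camera to tool coordinates, whose origin is the TCP and whose axes are the flange's). Camera axes: x right, y down, z forward; pixel columns grow to the right and rows downward; lengths in mm; the calibration is good to about 2 mm. A picture is of the moment at which its call begins: read the wrist's pose just before it. There is no depth.
- env.job_done(): hands the job in; it is judged then, once.
The state is a dict: "t": time; "joints": joint angles; "qvel": joint speeds; "tau": joint torques, N m; "eef_pos": TCP position; "tcp_rot": TCP orientation; "ft_force": force on the tool from outside, world axes, zero at the start; "moment": the same for the moment, N m; "opening": opening from 0.0 (shut) to 1.0 (fully open); "grip_force": force on a finger pad.
Only numpy, scipy, OpenCV 4.12 (cv2) and the standard library are available. Lean on these libraries where they do the work, as an engineer would, in place of code of your own. Each camera call takes 0.05 s, during which the arm holds its last target. There are 200 camera calls.

## Working session

There is one attempt and no reset: what is moved stays moved. The work goes in short steps, Python scripts to look and compute and a tool call to move; the robot and the scene stay as the last step left them, time stands still between calls to the robot, and variables do not carry over. Pictures are saved under pics/ and viewed, at most 10 in all, crops included, and the job is handed in when it is done.

Besides the shell and the picture viewer there is one more tool, called after "Call:" by a JSON object that holds its "name" and its "arguments". arm_command: Moves the arm, as the interface text tells. Its arguments: {"type":"object","properties":{"targets":{"type":"array","items":{"type":"array","items":{"type":"number"}}}},"required":["targets"]}

```bash
mkdir -p pics; cat > h.py <<'E'
import numpy as np, cv2
from cell import env
from scipy.spatial.transform import Rotation as R
def rpy(v): return R.from_euler('xyz',v).as_matrix()
def grab(n):
    s=env.state(); c=env.read_camera(n)
    if 'hand_eye' in c and n=='wrist':
        T=np.eye(4);T[:3,:3]=rpy(s['tcp_rot']);T[:3,3]=s['eef_pos']; c['T']=T@np.array(c['hand_eye'])
    else: c['T']=np.array(c['world_from_camera'])
    return c
def ray(c,uv):
    f=200/np.tan(np.radians(c['vertical_fov'])/2)
    K=np.array([[f,0,c['cx']],[0,f,c['cy']],[0,0,1]])
    # k1: distorted = undist*(1+k1 r^2)
    p=cv2.undistortPointsIter(np.array(uv,float).reshape(-1,1,2),K,np.array([c['k1'],0,0,0,0.]),None,None,(3,100,1e-9)).reshape(-1,2)
    d=np.c_[p,np.ones(len(p))]@c['T'][:3,:3].T
    return c['T'][:3,3],d
def onz(c,uv,z):
    o,d=ray(c,uv); return o+d*((z-o[2])/d[:,2])[:,None]
def save(c,n,crop=None,s=1):
    im=c['frame'][...,::-1]
    if crop: x0,y0,x1,y1=crop; im=im[y0:y1,x0:x1]
    cv2.imwrite('pics/'+n,cv2.resize(im,None,fx=s,fy=s,interpolation=cv2.INTER_CUBIC))
E
python3 - <<'E'
from h import *
import pickle
for n in ('top','side'):
    c=grab(n); save(c,n+'.png'); pickle.dump(c,open(n+'.pkl','wb')); print(n,c['T'][:3,3].round(),c['T'][:3,2].round(2),c['vertical_fov'])
s=env.state(); print({k:np.round(v,3) for k,v in s.items()})
E
```

```text
top [ 443.   -8. 1511.] [ 0.07  0.02 -1.  ] 49.55263093688141
side [278. 844. 969.] [ 0.19 -0.69 -0.7 ] 52.479285690454816
{'t': np.float64(0.1), 'joints': array([-1.416,  0.491,  1.559, -0.   ,  1.092, -0.106]), 'qvel': array([-0.001, -0.001, -0.002,  0.001, -0.   , -0.001]), 'tau': array([ 4.0000e-03, -6.1362e+01, -2.5861e+01,  6.9000e-02,  4.7000e-02,
       -0.0000e+00]), 'eef_pos': array([ 161.128, -603.644,  193.638]), 'tcp_rot': array([-3.141, -0.   ,  0.261]), 'ft_force': array([ 0.346,  0.549, -0.23 ]), 'moment': array([ 0.007, -0.011, -0.035]), 'grip_force': np.float64(0.0), 'opening': np.float64(0.999)}
```

View pics/top.png

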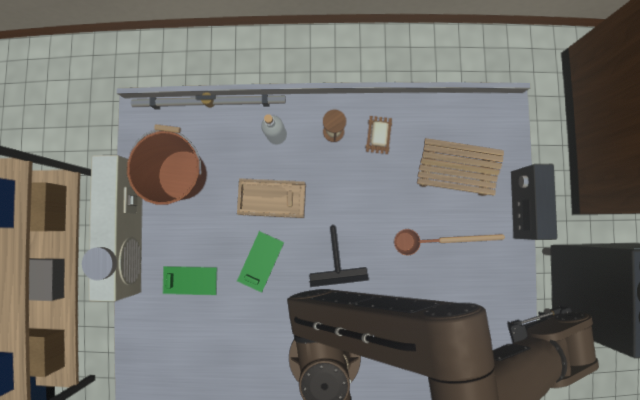

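View pics/side.png

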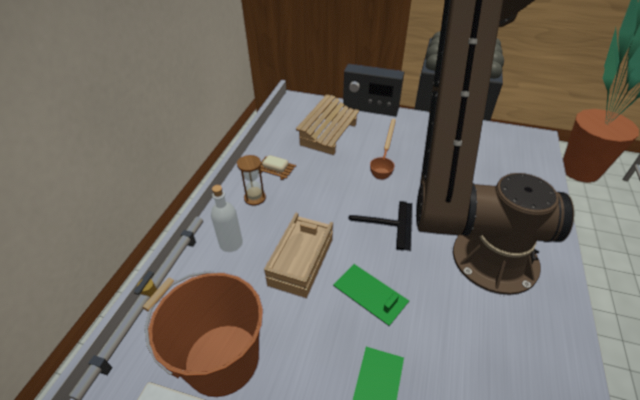

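The top view shows the box at px (238–306, 180–217). Its pull is at (291,199), towards world −y, so the lid comes out to the right, where there is free ledge at about (345,199). The side view agrees, and the green boards are look-alikes. Next I'll measure the box corners.

```bash
python3 - <<'E'
from h import *
import pickle
c=pickle.load(open('top.pkl','rb'))
hsv=cv2.cvtColor(c['frame'],cv2.COLOR_RGB2HSV)
m=cv2.inRange(hsv,(5,60,40),(30,255,255))
def blob(x0,y0,x1,y1):
    k=np.zeros_like(m);k[y0:y1,x0:x1]=m[y0:y1,x0:x1]
    cs,_=cv2.findContours(k,cv2.RETR_EXTERNAL,cv2.CHAIN_APPROX_NONE); return max(cs,key=cv2.contourArea)
b=blob(228,170,316,226); r=cv2.minAreaRect(b); bp=cv2.boxPoints(r)
print('box px',bp.round(1).tolist())
for z in (84,0): 
    w=onz(c,bp,z); print(z,w[:,:2].round(1).tolist(),'c',w.mean(0).round(1),'sides',np.linalg.norm(w-np.roll(w,1,0),axis=1).round())
for n,p,z in (('pull',(291,199),101),('timer',(334,140),0),('squeegee handle',(333,226),20),('squeegee blade',(368,273),20),('dish',(378,152),0),('ladle bowl',(394,242),30),('headrest',(418,182),60),('bottle base',(275,138),0)): print(n,onz(c,[p],z)[0,:2].round())
save(c,'boxcrop.png',(225,165,325,230),8)
E
```

```text
box px [[236.89999389648438, 213.8000030517578], [238.6999969482422, 178.60000610351562], [304.70001220703125, 182.0], [302.79998779296875, 217.3000030517578]]
84 [[494.2, 286.8], [611.6, 281.1], [597.4, 60.9], [480.8, 67.8]] c [546.  174.1  84. ] sides [219. 118. 221. 117.]
0 [[497.2, 304.1], [621.5, 298.1], [606.5, 64.9], [483.1, 72.2]] c [552.  184.9   0. ] sides [232. 124. 234. 124.]
pull [540. 105.]
timer [755. -40.]
squeegee handle [452. -32.]
squeegee blade [ 290. -150.]
dish [ 710. -194.]
ladle bowl [ 395. -239.]
headrest [ 596. -320.]
bottle base [765. 169.]
```

View pics/boxcrop.png

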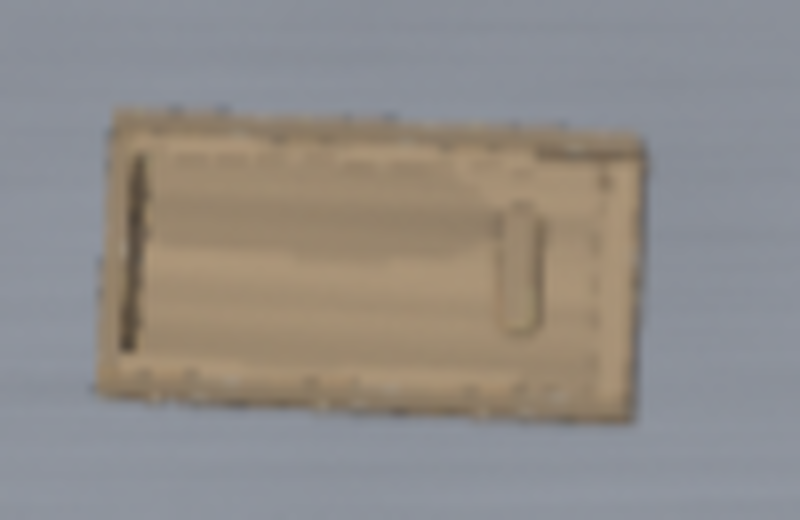

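Call:
{"name": "arm_command", "arguments": {"targets": [[550, -589, 0, 0, 0.8], [550, -589, 0, 0, 0.8], [550, -589, 0, 0, 0.8], [550, -589, 0, 0, 0.8], [550, -589, 0, 0, 0.8]]}}

```text
t: 0.6
eef_pos: [279.3, -381.4, 194.0]
tcp_rot: [-3.141, -0.0, 0.26]
ft_force: [1.1, -0.3, -0.1]
opening: 0.801
grip_force: 0.0
```

Call:
{"name": "arm_command", "arguments": {"targets": [[378, -405, 0, 0, 0.8], [378, -405, 0, 0, 0.8], [378, -405, 0, 0, 0.8], [378, -405, 0, 0, 0.8], [378, -405, 0, 0, 0.8]]}}

```text
t: 1.1
eef_pos: [397.1, -160.8, 194.2]
tcp_rot: [3.141, -0.0, 0.261]
ft_force: [0.6, -0.4, -0.1]
opening: 0.798
grip_force: 0.0
```

Call:
{"name": "arm_command", "arguments": {"targets": [[208, -222, 0, -71.4, 0.8], [208, -222, 0, -71.4, 0.8], [208, -222, 0, -71.4, 0.8], [208, -222, 0, -71.4, 0.8], [208, -222, 0, -71.4, 0.8]]}}

```text
t: 1.6
eef_pos: [515.2, 59.8, 194.0]
tcp_rot: [-3.142, 0.0, 1.017]
ft_force: [0.9, -1.2, 0.0]
opening: 0.8
grip_force: 0.0
```

Call:
{"name": "arm_command", "arguments": {"targets": [[54, -3, 0, -28.1, 0.8], [54, -3, 0, -28.1, 0.8], [54, -3, 0, -28.1, 0.8], [54, -3, 0, -28.1, 0.8], [54, -3, 0, -28.1, 0.8]]}}

```text
t: 2.1
eef_pos: [540.7, 105.1, 193.8]
tcp_rot: [-3.141, 0.0, 1.502]
ft_force: [0.3, -0.0, 0.7]
opening: 0.797
grip_force: 0.0
```

```bash
python3 - <<'E'
from h import *
import pickle
s=env.state();print(s['eef_pos'].round(1),s['tcp_rot'].round(3),s['ft_force'].round(2))
c=grab('wrist');save(c,'w1.png');pickle.dump(c,open('w1.pkl','wb'));print(c['T'].round(2))
E
```

```text
[540.7 105.1 193.8] [-3.141  0.     1.502] [ 0.3  -0.05  0.68]
[[ 1.0000e+00 -6.0000e-02 -2.0000e-02  5.4695e+02]
 [-7.0000e-02 -9.6000e-01 -2.9000e-01  1.8556e+02]
 [-0.0000e+00  2.9000e-01 -9.6000e-01  3.8472e+02]
 [ 0.0000e+00  0.0000e+00  0.0000e+00  1.0000e+00]]
```

View pics/w1.png

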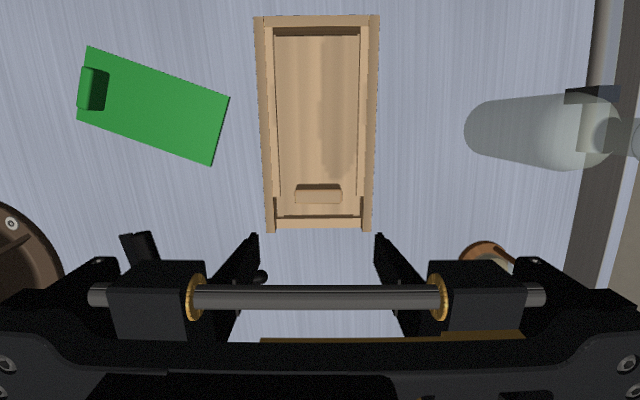

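The wrist view shows the box upright in frame, with the top of the pull at about px (295–342, 184–191) and the open fingers below it.

```bash
python3 - <<'E'
from h import *
import pickle
c=pickle.load(open('w1.pkl','rb'))
print('pull top',onz(c,[(295,184),(342,184),(342,191),(295,191),(318.5,187.5)],101).round(1)[:,:2].tolist())
for z in (80,87):
    w=onz(c,[(254,18),(380,15),(371,231),(267,232)],z)[:,:2]; print(z,w.round(1).tolist(),np.linalg.norm(w-np.roll(w,1,0),axis=1).round(1))
    d=(w[0]+w[1]-w[2]-w[3]);print('yaw',np.arctan2(d[1],d[0]).round(4),w.mean(0))
E
```

```text
pull top [[520.6, 124.6], [569.0, 121.3], [568.6, 113.9], [519.9, 117.2], [544.5, 119.3]]
80 [[493.4, 286.3], [614.7, 280.7], [602.1, 58.3], [480.8, 65.3]] [221.4 121.5 222.7 121.4]
yaw 1.5141 [547.74490336 172.65942556]
87 [[494.6, 284.0], [613.2, 278.5], [600.8, 61.2], [482.4, 68.1]] [216.3 118.7 217.6 118.6]
yaw 1.5141 [547.72666887 172.95573197]
```

Call:
{"name": "arm_command", "arguments": {"targets": [[5, 3, 0, 0, 0.75], [5, 3, 45, 0, 0.75], [5, 3, 80, 0, 0.75], [5, 3, 95, 0, 0.75], [5, 3, 95, 0, 0.75]]}}

```text
t: 2.65
eef_pos: [543.4, 109.7, 97.1]
tcp_rot: [-3.138, 0.001, 1.5]
ft_force: [0.1, -0.5, -0.5]
opening: 0.749
grip_force: 0.0
```

```bash
python3 - <<'E'
from h import *
s=env.state();print(s['eef_pos'].round(1),s['tcp_rot'].round(3),s['ft_force'].round(2))
c=grab('wrist');save(c,'w2.png')
E
```

```text
[543.4 109.7  97.1] [-3.138e+00  1.000e-03  1.500e+00] [ 0.14 -0.49 -0.46]
```

View pics/w2.png

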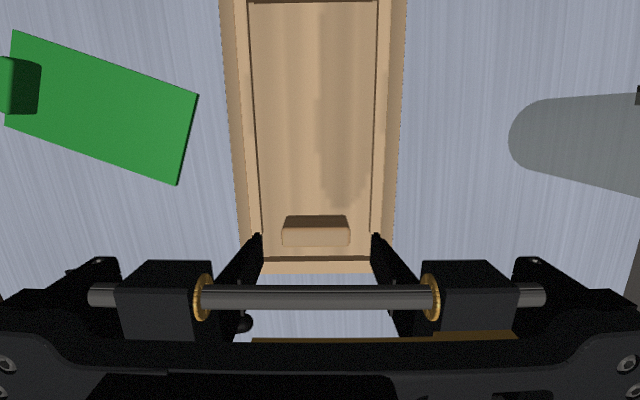

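The wrist view shows the pull between the fingertips. Its top face is at px (282–349, 227–246), and the fingers are centred near column 317.

```bash
python3 - <<'E'
from h import *
s=env.state();print(s['eef_pos'].round(1),s['ft_force'].round(2))
c=grab('wrist')
print(onz(c,[(282,227),(348,227),(349,246),(281,246),(315.3,236.5)],101).round(1)[:,:2].tolist())
E
```

```text
[544.2 109.7  98.6] [0.34 0.4  1.36]
[[520.8, 119.0], [568.0, 115.7], [568.2, 100.7], [518.5, 104.2], [544.1, 110.0]]
```

Call:
{"name": "arm_command", "arguments": {"targets": [[0, 0, 6, 0, 0.75], [0, 0, 11, 0, 0.75], [0, 0, 11, 0, 0.3], [0, 0, 11, 0, 0.3], [0, 0, 11, 0, 0.3]]}}

```text
t: 3.25
eef_pos: [544.3, 109.7, 88.4]
tcp_rot: [3.141, 0.0, 1.501]
ft_force: [0.0, -1.0, 0.0]
opening: 0.553
grip_force: 0.0
```

Call:
{"name": "arm_command", "arguments": {"targets": [[0, 0, 0, 0, 0.3], [0, 0, 0, 0, 0.3], [0, 0, 0, 0, 0.3]]}}

```text
t: 3.55
eef_pos: [544.3, 109.7, 88.2]
tcp_rot: [3.141, 0.0, 1.501]
ft_force: [0.0, -0.1, -0.7]
opening: 0.325
grip_force: 0.0
```

```bash
python3 - <<'E'
from h import *
c=grab('wrist');save(c,'w3.png',(200,180,440,330),3.3)
s=env.state();print(s['eef_pos'].round(1),s['opening'],s['grip_force'],s['ft_force'].round(2))
E
```

```text
[544.2 109.7  88.1] 0.3103461896910255 0.0 [ 0.4  -0.33 -0.88]
```

View pics/w3.png

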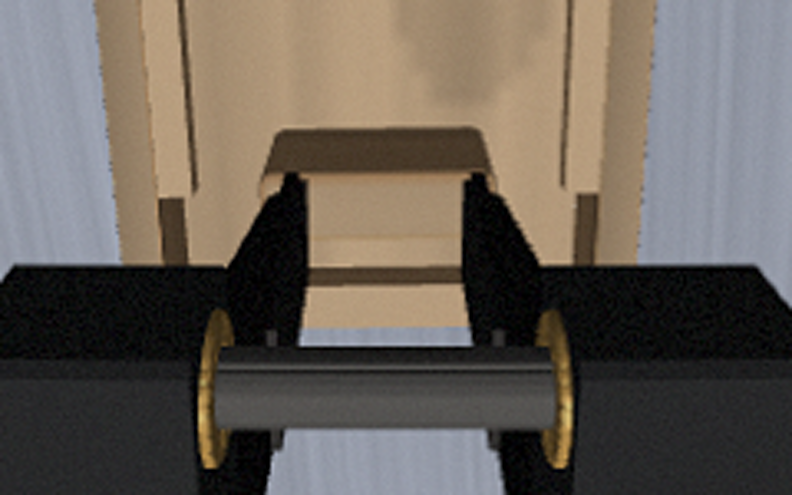

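```bash
python3 - <<'E'
from h import *
c=grab('wrist')
s=env.state()
f=200/np.tan(np.radians(c['vertical_fov'])/2)
def proj(P):
    p=(np.linalg.inv(c['T'])@np.r_[P,1])[:3]; a=p[:2]/p[2]; a=a*(1+c['k1']*(a@a)); return (a*f+[c['cx'],c['cy']]).round(1)
R0=rpy(s['tcp_rot'])
for dz in (0,-19,-40):
  for dy in (-15,15): print(dz,dy,proj(s['eef_pos']+R0@[0,dy,dz]),proj(s['eef_pos']+R0@[10,dy,dz]))
print('pull cand',[proj(np.array([544,y,z])) for y in (118,102) for z in (101,69)])
print(onz(c,[(315,218),(315,233)],101).round(1), c['k1'],c['cx'],c['cy'],np.array(c['hand_eye']).round(2).tolist())
E
```

```text
0 -15 [294.9 235.5] [294.6 222.7]
0 15 [335.8 235.5] [336.1 222.7]
-19 -15 [292.9 246.6] [292.5 232.7]
-19 15 [337.7 246.6] [338.1 232.7]
-40 -15 [290.1 261.6] [289.6 246.3]
-40 15 [340.3 261.6] [340.7 246.4]
pull cand [array([314.2, 231.6]), array([314.5, 216.3]), array([315.8, 252.9]), array([315.9, 235. ])]
[[545.3 127.8 101. ]
 [544.5 117.  101. ]] -0.050438100784815525 316.20960729981243 204.7022487114754 [[0.0, -0.96, -0.29, 80.67], [1.0, 0.0, -0.0, 0.6], [0.0, -0.29, 0.96, -190.94], [0.0, 0.0, 0.0, 1.0]]
```

```bash
python3 - <<'E'
from h import *
c=grab('side');save(c,'s2.png',(230,170,390,290),5)
s=env.state()
f=200/np.tan(np.radians(c['vertical_fov'])/2)
def proj(P):
    p=(np.linalg.inv(c['T'])@np.r_[P,1])[:3]; a=p[:2]/p[2]; a=a*(1+c['k1']*(a@a)); return ((a*f+[c['cx'],c['cy']]-[230,170])*5).round(0)
print('tcp',proj(s['eef_pos']),[proj(np.array([x,y,z])) for x in (519,569) for y in (118,102) for z in (101,)])
E
```

```text
tcp [390. 284.] [array([427., 289.]), array([435., 269.]), array([343., 271.]), array([352., 251.])]
```

View pics/s2.png

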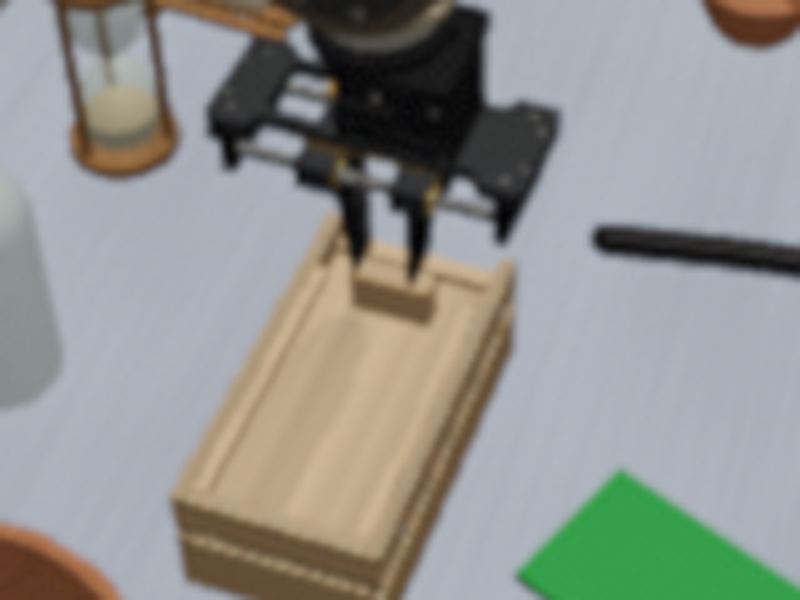

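The picture shows the fingertips ending at the pull's top, about 13 mm higher than the TCP reading implies. They closed above the pull without touching it. I'll open and go lower, watching the force.

Call:
{"name": "arm_command", "arguments": {"targets": [[0, 0, -2, 0, 0.64], [0, 0, -2, 0, 0.64], [0, 0, -2, 0, 0.64], [0, 0, -2, 0, 0.64], [0, 0, -2, 0, 0.64]]}}

```text
t: 4.2
eef_pos: [544.2, 109.7, 90.1]
tcp_rot: [3.142, 0.0, 1.501]
ft_force: [0.1, 0.1, 0.7]
opening: 0.627
grip_force: 0.0
```

Call:
{"name": "arm_command", "arguments": {"targets": [[0, 0, 4, 0, 0.64], [0, 0, 8, 0, 0.64], [0, 0, 12, 0, 0.64], [0, 0, 12, 0, 0.64]]}}

```text
t: 4.6
eef_pos: [543.8, 109.6, 77.3]
tcp_rot: [-3.14, 0.0, 1.501]
ft_force: [0.2, 0.5, -0.3]
opening: 0.642
grip_force: 0.0
```

Call:
{"name": "arm_command", "arguments": {"targets": [[0, 0, 0, 0, 0.3], [0, 0, 0, 0, 0.3], [0, 0, 0, 0, 0.3], [0, 0, 0, 0, 0.3]]}}

```text
t: 5.0
eef_pos: [544.3, 109.7, 78.2]
tcp_rot: [3.141, 0.0, 1.501]
ft_force: [-0.5, 0.5, -0.6]
opening: 0.515
grip_force: 30.0
```

Call:
{"name": "arm_command", "arguments": {"targets": [[0, 0, -1, 0, 0.3], [0, 0, -2, 0, 0.3], [0, 0, -2, 0, 0.3]]}}

```text
t: 5.3
eef_pos: [544.2, 109.7, 80.3]
tcp_rot: [3.141, 0.0, 1.501]
ft_force: [1.5, 0.4, -0.9]
opening: 0.514
grip_force: 30.0
```

Call:
{"name": "arm_command", "arguments": {"targets": [[0, 0, -1, 0, 0.3], [0, 0, -2, 0, 0.3], [0, 0, -2, 0, 0.3]]}}

```text
t: 5.6
eef_pos: [544.3, 109.7, 82.3]
tcp_rot: [3.141, 0.0, 1.501]
ft_force: [-0.4, -0.7, -0.7]
opening: 0.515
grip_force: 30.0
```

Call:
{"name": "arm_command", "arguments": {"targets": [[0, 0, -1, 0, 0.3], [0, 0, -1, 0, 0.3]]}}

```text
t: 5.8
eef_pos: [544.2, 109.7, 83.2]
tcp_rot: [3.141, 0.0, 1.501]
ft_force: [0.5, 0.2, -0.6]
opening: 0.516
grip_force: 30.0
```

Call:
{"name": "arm_command", "arguments": {"targets": [[0, 0, -1, 0, 0.3], [0, 0, -1, 0, 0.3]]}}

```text
t: 6.0
eef_pos: [544.2, 109.7, 84.2]
tcp_rot: [3.141, 0.0, 1.501]
ft_force: [-0.2, -0.7, -0.5]
opening: 0.514
grip_force: 30.0
```

Call:
{"name": "arm_command", "arguments": {"targets": [[0, 0, -1, 0, 0.3], [0, 0, -1, 0, 0.3]]}}

```text
t: 6.2
eef_pos: [544.2, 109.7, 85.2]
tcp_rot: [3.141, 0.0, 1.501]
ft_force: [0.2, -0.9, -0.5]
opening: 0.515
grip_force: 30.0
```

Call:
{"name": "arm_command", "arguments": {"targets": [[0, 0, -0.7, 0, 0.3], [0, 0, -0.7, 0, 0.3], [0, 0, -0.7, 0, 0.3]]}}

```text
t: 6.5
eef_pos: [544.2, 109.7, 85.8]
tcp_rot: [-3.142, 0.0, 1.501]
ft_force: [0.3, 0.1, -0.8]
opening: 0.514
grip_force: 30.0
```

Call:
{"name": "arm_command", "arguments": {"targets": [[0, 0, -0.7, 0, 0.3], [0, 0, -0.7, 0, 0.3], [0, 0, -0.7, 0, 0.3]]}}

```text
t: 6.8
eef_pos: [544.2, 109.7, 86.5]
tcp_rot: [3.142, 0.0, 1.501]
ft_force: [-0.2, 1.0, 0.1]
opening: 0.509
grip_force: 30.0
```

```bash
python3 - <<'E'
from h import *
c=grab('wrist');save(c,'w4.png',(200,0,440,280),2.1)
c=grab('side');save(c,'s4.png',(250,210,340,300),6)
a=cv2.imread('pics/w4.png');b=cv2.imread('pics/s4.png');h=540
o=np.zeros((590,800,3),np.uint8);a=cv2.resize(a,(400,467));b=cv2.resize(b,(400,400));o[:467,:400]=a;o[:400,400:]=b;cv2.imwrite('pics/c4.png',o)
print(env.state()['ft_force'],env.state()['moment'])
E
```

```text
[ 0.56665377 -0.08887689 -0.74566989] [-0.10252784 -0.12116802 -0.00277268]
```

View pics/c4.png

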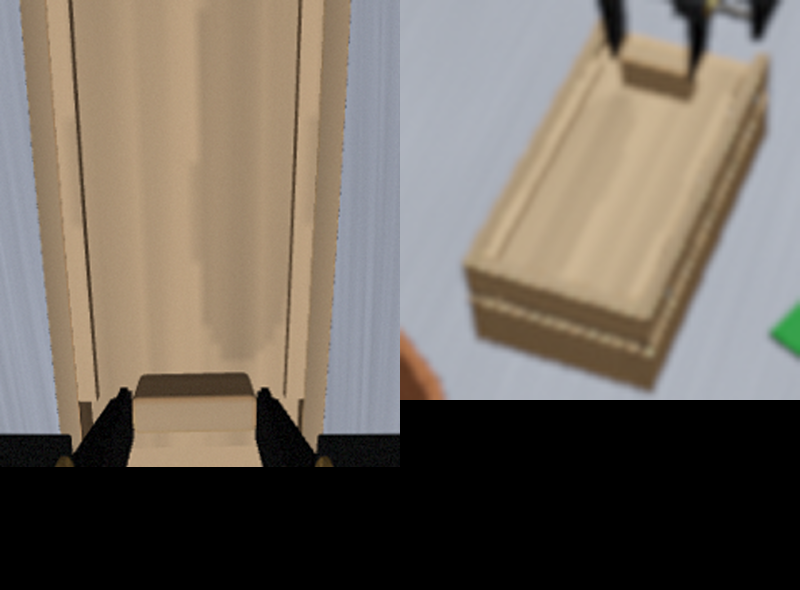

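The pull is held squarely between the pads. I'll keep lifting in small steps to feel for the roof.

Call:
{"name": "arm_command", "arguments": {"targets": [[0, 0, -0.6, 0, 0.3], [0, 0, -0.6, 0, 0.3], [0, 0, -0.6, 0, 0.3]]}}

```text
t: 7.2
eef_pos: [544.2, 109.7, 87.1]
tcp_rot: [3.142, 0.0, 1.501]
ft_force: [0.5, 0.5, -0.5]
opening: 0.517
grip_force: 30.0
```

Call:
{"name": "arm_command", "arguments": {"targets": [[0, 0, -0.6, 0, 0.3], [0, 0, -0.6, 0, 0.3], [0, 0, -0.6, 0, 0.3]]}}

```text
t: 7.5
eef_pos: [544.2, 109.7, 87.7]
tcp_rot: [3.142, 0.0, 1.501]
ft_force: [0.2, -0.0, -1.9]
opening: 0.516
grip_force: 30.0
```

Call:
{"name": "arm_command", "arguments": {"targets": [[0, 0, -0.6, 0, 0.3], [0, 0, -0.6, 0, 0.3], [0, 0, -0.6, 0, 0.3]]}}

```text
t: 7.8
eef_pos: [544.2, 109.7, 88.3]
tcp_rot: [3.142, 0.0, 1.501]
ft_force: [0.7, -0.4, -1.6]
opening: 0.516
grip_force: 30.0
```

Call:
{"name": "arm_command", "arguments": {"targets": [[0, 0, -0.6, 0, 0.3], [0, 0, -0.6, 0, 0.3], [0, 0, -0.6, 0, 0.3]]}}

```text
t: 8.1
eef_pos: [544.1, 109.6, 88.5]
tcp_rot: [-3.141, 0.0, 1.501]
ft_force: [1.4, -0.3, -8.5]
opening: 0.516
grip_force: 30.0
```

Call:
{"name": "arm_command", "arguments": {"targets": [[0, 0, 0, 0, 0.3]]}}

```text
t: 8.2
eef_pos: [544.1, 109.7, 88.6]
tcp_rot: [-3.141, 0.0, 1.501]
ft_force: [2.1, -0.3, -11.4]
opening: 0.519
grip_force: 30.0
```

Contact came at a lift of about 10.1 mm, so the lip is about 9 mm. I'll back off slightly, then slide out along a gentle slope.

Call:
{"name": "arm_command", "arguments": {"targets": [[0, 0, 1.3, 0, 0.3], [0, 0, 1.3, 0, 0.3], [0, 0, 1.3, 0, 0.3]]}}

```text
t: 8.5
eef_pos: [544.4, 109.7, 88.0]
tcp_rot: [3.141, -0.0, 1.501]
ft_force: [-0.3, -0.0, -1.3]
opening: 0.513
grip_force: 30.0
```

Call:
{"name": "arm_command", "arguments": {"targets": [[-4, 0, -0.1, 0, 0.3], [-8, 0.1, -0.2, 0, 0.3], [-12, 0.1, -0.3, 0, 0.3], [-12, 0.1, -0.3, 0, 0.3]]}}

```text
t: 8.9
eef_pos: [543.5, 97.1, 88.0]
tcp_rot: [3.142, 0.0, 1.501]
ft_force: [-0.6, 1.1, -2.5]
opening: 0.516
grip_force: 30.0
```

Call:
{"name": "arm_command", "arguments": {"targets": [[-5, 0, 0, 0, 0.3], [-10, 0.1, 0, 0, 0.3], [-10, 0.1, 0, 0, 0.3]]}}

```text
t: 9.2
eef_pos: [542.8, 87.1, 87.9]
tcp_rot: [-3.142, 0.0, 1.501]
ft_force: [1.0, -0.2, 0.2]
opening: 0.512
grip_force: 30.0
```

Call:
{"name": "arm_command", "arguments": {"targets": [[0, 0, 0, 0, 0.3]]}}

```text
t: 9.3
eef_pos: [542.9, 87.6, 87.9]
tcp_rot: [-3.142, 0.0, 1.501]
ft_force: [-0.1, 0.3, -1.6]
opening: 0.513
grip_force: 30.0
```

Call:
{"name": "arm_command", "arguments": {"targets": [[0, 0, -0.6, 0, 0.3], [0, 0, -0.6, 0, 0.3], [0, 0, -0.6, 0, 0.3]]}}

```text
t: 9.6
eef_pos: [542.9, 87.8, 88.5]
tcp_rot: [3.142, 0.0, 1.501]
ft_force: [-0.2, -0.4, -0.7]
opening: 0.512
grip_force: 30.0
```

Call:
{"name": "arm_command", "arguments": {"targets": [[0, 0, -0.6, 0, 0.3], [0, 0, -0.6, 0, 0.3], [0, 0, -0.6, 0, 0.3]]}}

```text
t: 9.9
eef_pos: [542.8, 87.8, 89.0]
tcp_rot: [-3.141, 0.0, 1.501]
ft_force: [0.0, 0.9, -3.0]
opening: 0.512
grip_force: 30.0
```

The contact height rose as the lid slid, so the lid is tilted about its tail as intended. I'll keep sliding just under the touch.

Call:
{"name": "arm_command", "arguments": {"targets": [[-1, 0, 0.4, 0, 0.3], [-7, 0.1, 0.2, 0, 0.3], [-13, 0.1, 0, 0, 0.3], [-20, 0.2, -0.2, 0, 0.3], [-20, 0.2, -0.2, 0, 0.3]]}}

```text
t: 10.4
eef_pos: [541.7, 66.7, 89.4]
tcp_rot: [3.142, 0.0, 1.5]
ft_force: [-0.1, 0.9, -0.4]
opening: 0.511
grip_force: 30.0
```

Call:
{"name": "arm_command", "arguments": {"targets": [[-6, 0, -0.2, 0, 0.3], [-12, 0.1, -0.4, 0, 0.3], [-18, 0.2, -0.6, 0, 0.3], [-24, 0.3, -0.8, 0, 0.3], [-24, 0.3, -0.8, 0, 0.3]]}}

```text
t: 10.9
eef_pos: [540.3, 43.0, 90.1]
tcp_rot: [3.142, 0.0, 1.5]
ft_force: [0.0, 0.5, -1.1]
opening: 0.514
grip_force: 30.0
```

Call:
{"name": "arm_command", "arguments": {"targets": [[-7, 0, -0.3, 0, 0.3], [-14, 0.1, -0.5, 0, 0.3], [-21, 0.2, -0.7, 0, 0.3], [-28, 0.3, -1, 0, 0.3], [-28, 0.3, -1, 0, 0.3]]}}

```text
t: 11.4
eef_pos: [538.7, 14.9, 91.1]
tcp_rot: [3.141, 0.0, 1.5]
ft_force: [0.6, -0.2, -1.4]
opening: 0.518
grip_force: 30.0
```

Call:
{"name": "arm_command", "arguments": {"targets": [[-7, 0, -0.3, 0, 0.3], [-14, 0.1, -0.5, 0, 0.3], [-21, 0.2, -0.7, 0, 0.3], [-28, 0.3, -1, 0, 0.3], [-28, 0.3, -1, 0, 0.3]]}}

```text
t: 11.9
eef_pos: [537.0, -13.0, 92.2]
tcp_rot: [3.141, 0.0, 1.5]
ft_force: [-0.2, -0.1, -1.6]
opening: 0.515
grip_force: 30.0
```

Call:
{"name": "arm_command", "arguments": {"targets": [[-7, 0, -0.3, 0, 0.3], [-14, 0.1, -0.5, 0, 0.3], [-21, 0.2, -0.7, 0, 0.3], [-28, 0.3, -1, 0, 0.3], [-28, 0.3, -1, 0, 0.3]]}}

```text
t: 12.4
eef_pos: [535.4, -41.0, 93.1]
tcp_rot: [3.141, 0.0, 1.5]
ft_force: [-0.4, 0.1, -1.6]
opening: 0.512
grip_force: 30.0
```

Call:
{"name": "arm_command", "arguments": {"targets": [[-7, 0, -0.3, 0, 0.3], [-13, 0.1, -0.5, 0, 0.3], [-19, 0.2, -0.7, 0, 0.3], [-25, 0.3, -0.9, 0, 0.3], [-25, 0.3, -0.9, 0, 0.3]]}}

```text
t: 12.9
eef_pos: [533.9, -65.8, 94.0]
tcp_rot: [3.141, 0.0, 1.5]
ft_force: [0.9, 0.4, -0.8]
opening: 0.513
grip_force: 30.0
```

Call:
{"name": "arm_command", "arguments": {"targets": [[0, 0, -1, 0, 0.3], [0, 0, -2, 0, 0.3], [0, 0, -2, 0, 0.3]]}}

```text
t: 13.2
eef_pos: [534.0, -64.8, 96.2]
tcp_rot: [3.141, 0.0, 1.502]
ft_force: [-0.5, 0.0, -1.6]
opening: 0.517
grip_force: 30.0
```

Free of the roofs. I'll lift gently, then look.

Call:
{"name": "arm_command", "arguments": {"targets": [[0, 0, -3, 0, 0.3], [0, 0, -8, 0, 0.3], [0, 0, -14, 0, 0.3], [0, 0, -20, 0, 0.3], [0, 0, -20, 0, 0.3]]}}

```text
t: 13.7
eef_pos: [534.4, -65.1, 117.1]
tcp_rot: [3.14, 0.0, 1.501]
ft_force: [0.1, 0.1, -1.1]
opening: 0.517
grip_force: 30.0
```

```bash
python3 - <<'E'
from h import *
s=env.state();print(s['eef_pos'].round(1),s['ft_force'].round(2),s['moment'].round(3))
c=grab('wrist');a=c['frame'][0:280,180:460];c=grab('side');b=c['frame'][130:310,230:410]
o=np.hstack([cv2.resize(a,(400,400)),cv2.resize(b,(400,400),interpolation=cv2.INTER_CUBIC)]);cv2.imwrite('pics/c5.png',o[...,::-1])
E
```

```text
[534.4 -65.1 117.1] [ 0.11  0.08 -1.06] [-0.075 -0.072  0.013]
```

View pics/c5.png

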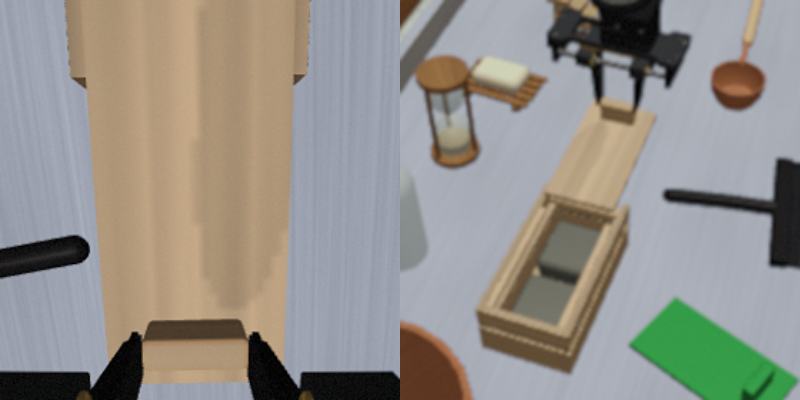

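The lid is out of the grooves, nearly level and clear of the lip, with the box unmoved. I'll carry it further out and then down.

Call:
{"name": "arm_command", "arguments": {"targets": [[-10, 0, -3, 0, 0.3], [-25, 0, -5, 0, 0.3], [-40, 0, -5, 0, 0.3], [-53, 0, -5, 0, 0.3], [-60, 0, -5, 0, 0.3]]}}

```text
t: 14.3
eef_pos: [529.5, -126.7, 120.9]
tcp_rot: [-3.142, 0.0, 1.5]
ft_force: [0.9, 0.9, -0.9]
opening: 0.517
grip_force: 30.0
```

Call:
{"name": "arm_command", "arguments": {"targets": [[0, 0, 15, 0, 0.3], [0, 0, 35, 0, 0.3], [0, 0, 55, 0, 0.3], [0, 0, 75, 0, 0.3], [0, 0, 84, 0, 0.3]]}}

```text
t: 14.8
eef_pos: [529.1, -125.1, 35.5]
tcp_rot: [-3.14, -0.001, 1.501]
ft_force: [-0.3, 0.0, -1.1]
opening: 0.513
grip_force: 30.0
```

Call:
{"name": "arm_command", "arguments": {"targets": [[0, 0, 4, 0, 0.3], [0, 0, 8, 0, 0.3], [0, 0, 11, 0, 0.3], [0, 0, 11, 0, 0.3]]}}

```text
t: 15.2
eef_pos: [529.9, -124.9, 26.2]
tcp_rot: [3.141, 0.0, 1.501]
ft_force: [0.4, 0.6, -1.1]
opening: 0.515
grip_force: 30.0
```

Call:
{"name": "arm_command", "arguments": {"targets": [[0, 0, 2, 0, 0.3], [0, 0, 4, 0, 0.3], [0, 0, 6, 0, 0.3], [0, 0, 6, 0, 0.3]]}}

```text
t: 15.6
eef_pos: [529.7, -124.8, 19.8]
tcp_rot: [-3.141, 0.0, 1.501]
ft_force: [-1.3, -0.3, -0.7]
opening: 0.513
grip_force: 30.0
```

Call:
{"name": "arm_command", "arguments": {"targets": [[0, 0, 1, 0, 0.3], [0, 0, 2, 0, 0.3], [0, 0, 3, 0, 0.3], [0, 0, 3, 0, 0.3]]}}

```text
t: 16.0
eef_pos: [529.7, -124.9, 16.9]
tcp_rot: [-3.142, 0.0, 1.501]
ft_force: [0.8, 0.0, -1.0]
opening: 0.512
grip_force: 30.0
```

Call:
{"name": "arm_command", "arguments": {"targets": [[0, 0, 0.7, 0, 0.3], [0, 0, 0.7, 0, 0.3], [0, 0, 0.7, 0, 0.3]]}}

```text
t: 16.3
eef_pos: [529.8, -124.9, 16.3]
tcp_rot: [3.142, 0.0, 1.501]
ft_force: [0.2, -0.2, -0.1]
opening: 0.513
grip_force: 30.0
```

Call:
{"name": "arm_command", "arguments": {"targets": [[0, 0, 0.7, 0, 0.3], [0, 0, 0.7, 0, 0.3], [0, 0, 0.7, 0, 0.3]]}}

```text
t: 16.6
eef_pos: [529.8, -124.9, 16.1]
tcp_rot: [3.141, 0.0, 1.501]
ft_force: [-2.2, 0.8, 5.2]
opening: 0.515
grip_force: 30.0
```

The lid is seated on the ledge, with 5 N upward on the tool. I'll release it and withdraw.

Call:
{"name": "arm_command", "arguments": {"targets": [[0, 0, 0, 0, 0.7], [0, 0, 0, 0, 0.7], [0, 0, 0, 0, 0.7], [0, 0, 0, 0, 0.7]]}}

```text
t: 17.0
eef_pos: [529.8, -124.9, 15.6]
tcp_rot: [-3.142, 0.0, 1.501]
ft_force: [-0.6, -0.1, -0.8]
opening: 0.697
grip_force: 0.0
```

Call:
{"name": "arm_command", "arguments": {"targets": [[0, 0, -5, 0, 0.7], [0, 0, -15, 0, 0.7], [0, 0, -40, 0, 0.7], [0, 0, -80, 0, 0.7], [0, 0, -120, 0, 0.7]]}}

```text
t: 17.5
eef_pos: [529.4, -124.8, 137.5]
tcp_rot: [-3.141, -0.0, 1.501]
ft_force: [-0.7, 0.1, 0.2]
opening: 0.697
grip_force: 0.0
```

```bash
python3 - <<'E'
from h import *
c=grab('wrist');a=c['frame'];c=grab('side');b=c['frame']
o=np.hstack([cv2.resize(a[:,120:520],(400,400)),cv2.resize(b[80:320,200:440],(400,400))]);cv2.imwrite('pics/c6.png',o[...,::-1])
E
```

```text
(no output)
```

View pics/c6.png

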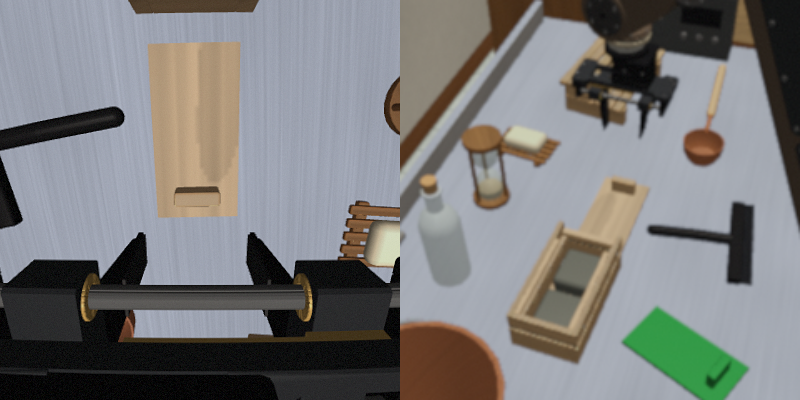

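The lid lies flat with its pull up, clear of the box, and nothing else has moved.

Call:
{"name": "arm_command", "arguments": {"targets": [[0, 0, -10, 0, 0.7], [0, 0, -10, 0, 0.7], [0, 0, -10, 0, 0.7]]}}

```text
t: 17.9
eef_pos: [529.4, -124.8, 145.1]
tcp_rot: [-3.141, -0.0, 1.501]
ft_force: [0.9, -0.0, -0.6]
opening: 0.698
grip_force: 0.0
```

```bash
python3 -c "
from h import *
print(env.job_done())"
```

```text
the job is handed in; nothing more can be done
None
```

I opened the ash box and handed the job in (the verdict isn't shown to me): in the last pictures the lid lies flat on the ledge, pull up and clear of the box, with the box and the other things where they were.

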